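Draw the mould frame's safety bolt

TASK

Unlock the side board of the mould frame: press the long spring catch bar down with one fingertip and, keeping it held down, push the bolt by its upright tab with the other fingertip, away from the mould, until it is fully drawn and stops. Then take the fingers away so that the catch springs back up and locks the bolt open. Only press and push: pick nothing up, and leave the loose things where they are.

Things in the scene. Friction and masses are not known exactly. Their poses are not given: they have to be found in the camera images.
- board: casting board 300 x 500 x 18 mm fixed on the table, grey top. Origin: centre of its underside; x away from the robot, y to the robot's left (turned by up to 25 degrees), z up. At y -237 to 28 mm it carries a yellow rubber mould in a plywood frame (top 62 mm above the table), at y 73 to 243 mm the steel bolt plate.
- plate (a point): centre of the top of the dark steel plate (150 x 170 mm, board x by y), 22 mm above the table, fixed; axes as the board's. Bolt and catch bar lie on it side by side, both along board y: the bolt on the robot's side, at x = -35 mm, the catch bar at x = +35 mm. The bolt's guide brackets reach 54 mm above the table.
- bolt_tab (a point): middle of the top edge of the bolt's upright tab, moving with the bolt; axes as the board's. The tab: steel, 24 mm wide (board x), 6 mm thick (board y), top 84 mm above the table; it stands on the 12 mm round bolt rod (its top 50 mm above the table). On the tab's mould side the space above 54 mm is free for 70 mm. Locked: 115 mm along board y.
- catch_bar (a point): centre of the top face of the spring catch's press bar, moving with it; axes as the board's. Steel, 24 mm wide (board x), 114 mm long (board y), 70 mm from the bolt's line and parallel to it; centre 128 mm along board y; top 72 mm above the table when up, 64 mm fully down. It moves straight down, wherever it is pressed; a fingertip can slide along it.
- bolt (a joint): travel of the bolt in m: 0 locked (nose in the keeper on the mould frame), 0.046 fully drawn, at its stop; grows along board +y, away from the mould. About 2.5 N of friction; stays where left. With the catch up it moves only 3 mm, then the catch's tooth blocks it. Past 0.039 the catch, let go, springs up behind the bolt's flange and locks it open.
- catch (a joint): how far the catch bar is pressed down in m: 0 up, 0.008 fully down at its stop; pressed by more than about 0.006 it frees the bolt. Spring: 3.6 N at the start, 7.2 N fully down; it springs up when let go, unless the bolt's flange is over its tooth.
- tin: tin of release wax, aluminium disc 58 mm across, 28 mm tall, standing on the board on the robot's side of the steel plate; origin at the centre of its underside. Bystander.
- brush: brush, 170 mm long, lying on the board on the far side of the steel plate; origin under its middle. Bystander.
- knife: flat spatula-like putty knife, 200 mm long, lying on the table. Bystander.
- can: blue and white spray can, 66 mm across, 190 mm tall, standing on the table to the robot's left; origin at the centre of its underside. Bystander.
- cup: white mixing cup, 76 mm across, 85 mm tall, standing on the table; origin at the centre of its underside. Bystander.
- jar: amber jar, 70 mm across, 75 mm tall, standing on the table; origin at the centre of its underside. Bystander.
- offcut: plywood offcut 110 x 45 x 20 mm, lying on the table; origin at the centre of its underside. Bystander.

How it is judged:
By the outcome, as a careful person would: the job done as asked, in the order asked, and still so for the second after the job is handed in, with the robot touching nothing.
It also fails if it takes over 38 s, if anything falls off the work surface, if the arm or the gripper's body presses on something with over 40 N, if the wrist force passes 120 N, or if a joint passes its speed limit or range.

ROBOT

A 7-joint arm with a two-finger parallel gripper is mounted at the origin on the work surface. World frame = base frame: x ahead of the robot, y to its left, z up, the work surface at z = 0. Lengths are in mm, angles in rad, forces in N, time in s.
With the tool pointing down it reaches from about 425 to 1025 mm from the base axis. Payload 9.4 kg.
Tool frame: the origin (TCP) lies on the centre line of the jaws, within the pads' length; the fingertips stand 11 mm ahead of it and the grasp point (between the pads) lies 8 mm behind it; z points along the fingers, y is the line along which they close (so a half turn about z gives the same grasp; the last joint's range is limited). The gripper opens to 93 mm and grips with 3 to 60 N. Pads are 15 mm wide; open, the fingers measure 128 mm over their backs; the gripper's body (75 mm by 188 mm) begins 65 mm behind the grasp point.
Start: joints at [1.096, 0.599, -0.003, 1.599, 0.002, 0.943, -0.08], TCP at [280.849, -668.392, 229.618] pointing down, gripper open.
Joint ranges: [-2.57, 2.57], [-0.35, 1.97], [-1.29, 1.29], [0.11, 2.56], [-1.05, 4.19], [0.11, 1.86], [-2.63, 2.63]. Speed limits (rad/s): [2.22, 2.22, 3.01, 3.01, 3.14, 3.14, 3.14].

INTERFACE

Orientations are given as a unit quaternion [x, y, z, w].
In Python, from workcell import env, viewer gives the robot as it stands.
- The arm moves only by the tool play_rows, never from a script. Its argument "deltas" is text: rows parted by semicolons, each of 7 numbers parted by spaces: the turn, a rotation vector about the tool's x, y, z in units of 6 degrees (1.0 is 6 degrees), then the shift along the tool's x, y, z in cm, then the gripper's target within -1 to 1 (fully open at 1, half-way at 0, shut at -1). In form: ax ay az x y z jaw; .... A call has 1 to 20 rows; each row shifts and turns the commanded pose from where the row before left it, along the tool's axes as they then stand; what a row does not reach is not made up. A row lasts 1/12 s, in which the tool goes at most 41.7 mm and 7.16 degrees, less where a joint would pass 70% of its speed; a pose out of reach is approached as far as the arm can. A call is refused whole if a number of a shift passes 4.17 or a number of a turn 1, either way. A call with a gripper value outside its range is refused whole. The fingers move at their own pace and stop on an object; "newtons" is the grip in N (left out, the last holds). Time passes only in rows, so rows that do not move let the fingers close. It gives the time, the measured TCP pose, the force, the opening and the grip force at its end, in the units of the state.
- env.sense(): the state, without advancing time (a new reading comes with each control period).
- viewer.get_image(name): name is "side" or "top"; returns the picture (400x640x3 uint8, red, green, blue); there is no depth.
- viewer.calibration(name): a dict with "vertical_fov" (degrees; the focal length in pixels is half the picture's height over the tangent of half this angle, whatever the lens; pixels are square), "cx", "cy" (the principal point, pixels), "T" (4x4, takes a point from camera to world coordinates). Camera axes: x right, y down, z forward; pixel columns grow to the right and rows downward; lengths in mm; the calibration is good to about 2 mm. A picture is of the moment at which its call begins. calibration takes no time and is no camera call.
- env.finish_job(): hands the job in; it is judged then, once.
The state is a dict: "t": time; "q": joint angles; "joint_vel": joint speeds; "joint_efforts": joint torques, N m; "tool_pos": TCP position; "tool_rot": TCP orientation; "contact_force": force on the tool from outside, world axes, zero at the start; "wrist_torque": the same for the moment, N m; "grip_width": opening from 0.0 (shut) to 1.0 (fully open); "grasp_force": force on a finger pad.
Only numpy, scipy, OpenCV 4.12 (cv2) and the standard library are available. Lean on these libraries where they do the work, as an engineer would, in place of code of your own. Each camera call takes 0.05 s, during which the arm holds its last target. There are 200 camera calls.

## Working session

There is one attempt and no reset: what is moved stays moved. The work goes in short steps, Python scripts to look and compute and a tool call to move; the robot and the scene stay as the last step left them, time stands still between calls to the robot, and variables do not carry over. Pictures are saved under pics/ and viewed, at most 10 in all, crops included, and the job is handed in when it is done.

Besides the shell and the picture viewer there is one more tool, called after ">>>" as name(argument=value, ...), one argument or row to a line, values as JSON. play_rows: Moves the arm, as the interface text tells. Its arguments: {"type":"object","properties":{"deltas":{"type":"string"},"newtons":{"type":"number"}},"required":["deltas"]}

```bash
mkdir -p pics; python3 - <<'E'
from workcell import env, viewer
import cv2
for n in("side","top"):
    cv2.imwrite(f"pics/{n}0.png",cv2.cvtColor(viewer.get_image(n),cv2.COLOR_RGB2BGR)); c=viewer.calibration(n); print(n,c)
s=env.sense(); print(s)
E
```

```text
side {'vertical_fov': 43.21341881249368, 'cx': 319.5997267936174, 'cy': 198.42446223628096, 'T': array([[-9.93096129e-01, -9.61564363e-02,  6.71864485e-02,
         4.15973734e+02],
       [-1.15973409e-01,  7.18832275e-01, -6.85441703e-01,
         1.06207871e+03],
       [ 1.76138439e-02, -6.88501344e-01, -7.25021139e-01,
         1.22753678e+03],
       [ 0.00000000e+00,  0.00000000e+00,  0.00000000e+00,
         1.00000000e+00]])}
top {'vertical_fov': 56.86727889771148, 'cx': 319.38212511596146, 'cy': 196.2565929003945, 'T': array([[-1.25610046e-02, -9.80122156e-01,  1.97996920e-01,
         2.86554666e+02],
       [-9.99863334e-01,  1.44401183e-02,  8.04957986e-03,
        -1.70155012e+01],
       [-1.07486705e-02, -1.97868750e-01, -9.80169589e-01,
         1.16362620e+03],
       [ 0.00000000e+00,  0.00000000e+00,  0.00000000e+00,
         1.00000000e+00]])}
{'t': 0.1, 'q': array([ 1.09634332,  0.60002903, -0.00252639,  1.60003385,  0.00179162,
        0.94290703, -0.07980594]), 'joint_vel': array([ 0.00084509, -0.00201344, -0.00063251, -0.00224407,  0.00035385,
       -0.00121324, -0.00012631]), 'joint_efforts': array([ 4.49066487e-03, -7.66552448e+01,  1.50171004e+00, -2.52937049e+01,
       -5.23329154e-02,  1.35591882e-02,  5.37060487e-05]), 'tool_pos': array([ 280.64726197, -668.02722698,  228.86390976]), 'tool_rot': array([ 9.80285614e-01,  1.97584520e-01, -1.99659627e-04, -6.57974251e-04]), 'contact_force': array([-0.02452238,  0.18119054, -0.26180934]), 'wrist_torque': array([-0.04204836,  0.00952309, -0.03193746]), 'grasp_force': 0.0, 'grip_width': 0.998615865029238}
```

View pics/side0.png

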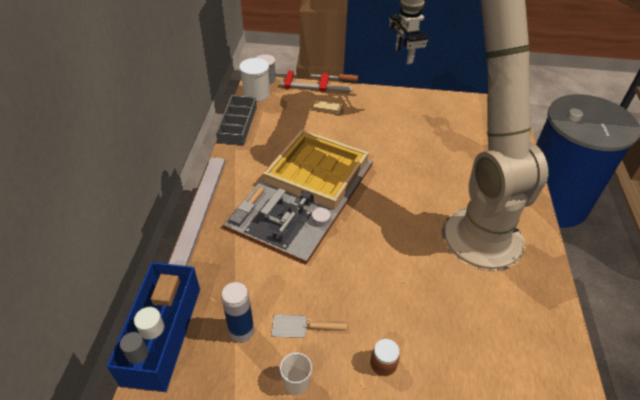

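View pics/top0.png

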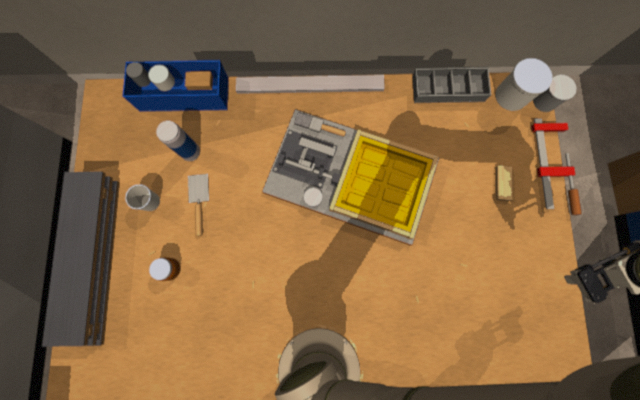

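The board sits around top (350,175) and side (300,195), with the plate on the robot's left. I'll enlarge both.

```bash
python3 - <<'E'
import cv2
a=cv2.imread("pics/top0.png")[100:250,255:445]; b=cv2.imread("pics/side0.png")[125:265,215:385]
cv2.imwrite("pics/topc.png",cv2.resize(a,None,fx=4,fy=4,interpolation=cv2.INTER_CUBIC))
cv2.imwrite("pics/sidec.png",cv2.resize(b,None,fx=4,fy=4,interpolation=cv2.INTER_CUBIC))
E
```

```text
(no output)
```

View pics/topc.png

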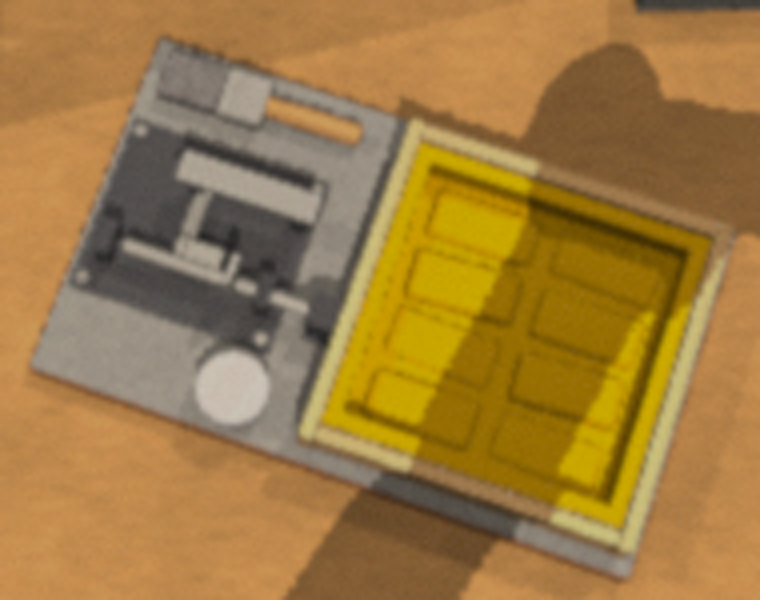

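View pics/sidec.png

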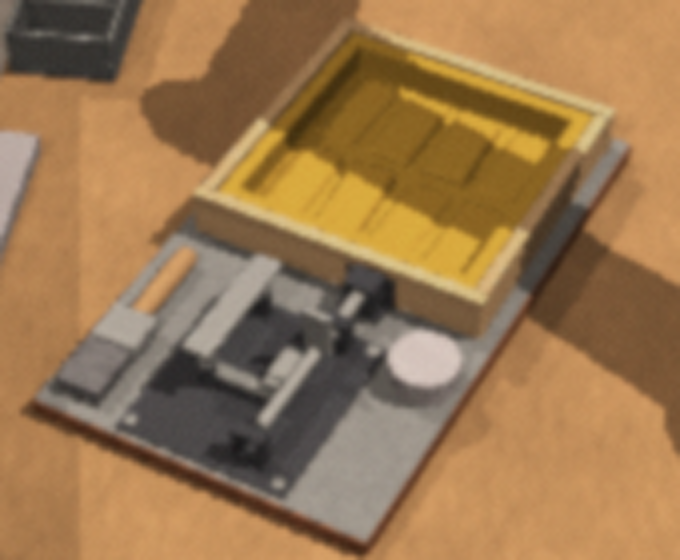

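The crops show the board corners, the catch bar (top crop 180–327, 150–222; side crop 184–280, 257–358) and the tab between the guides. Next I fit the pose using both views and project the tab.

```bash
cat > h.py <<'E'
import numpy as np, cv2
from workcell import env, viewer
def proj(n,P):
    c=viewer.calibration(n); T=c["T"]; f=200/np.tan(np.radians(c["vertical_fov"]/2))
    p=(np.atleast_2d(P)-T[:3,3])@T[:3,:3]
    return np.c_[f*p[:,0]/p[:,2]+c["cx"], f*p[:,1]/p[:,2]+c["cy"]]
def b2w(B,pose):
    x,y,a=pose; B=np.atleast_2d(np.array(B,float)); c,s=np.cos(a),np.sin(a)
    return np.c_[x+c*B[:,0]-s*B[:,1], y+s*B[:,0]+c*B[:,1], B[:,2]]
OFF={"top":(255,100),"side":(215,125)}
E
cat > fit.py <<'E'
from h import *
from scipy.optimize import least_squares
B=[(150,250,18),(-150,250,18),(47,185,72),(23,185,72),(47,71,72),(23,71,72)]
px={"top":[(162,38),(33,368),(180,150),(177,178),(327,187),(318,222)],
"side":[(38,403),(365,542),(184,345),(213,357),(258,257),(280,268)]}
px={n:np.array(v)/4+OFF[n] for n,v in px.items()}
def res(p): return np.r_[tuple((proj(n,b2w(B,p))-px[n]).ravel() for n in px)]
r=least_squares(res,[550,0,-.3],x_scale=[100,100,.1],loss="soft_l1"); print(r.x); print(res(r.x).reshape(2,-1,2).round(1))
np.save("pose.npy",r.x)
# free 3D check: catch bar centre triangulated from two views
r2=least_squares(lambda P:np.r_[tuple((proj(n,P)-px[n][2:].mean(0)).ravel() for n in px)],[600,100,50]);print("bar centre",r2.x,b2w([35,128,72],r.x))
print("tab",b2w([-35,115,84],r.x))
C={"tab":[(-47,112,84),(-23,112,84),(-23,118,84),(-47,118,84)],"bar":[(47,185,72),(23,185,72),(23,71,72),(47,71,72)],"brd":[(150,250,18),(-150,250,18),(-150,-250,18),(150,-250,18)]}
o=[]
for n in OFF:
    im=cv2.imread(f"pics/{n}0.png"); x,y=OFF[n]; y+=20*(n=="top"); im=cv2.resize(im[y:y+120,x:x+105],None,fx=5,fy=5,interpolation=cv2.INTER_CUBIC)[:600,:525] if 0 else cv2.resize(im[y:y+130,x:x+100],None,fx=4,fy=4,interpolation=cv2.INTER_CUBIC)
    for k,v in C.items():
        q=((proj(n,b2w(v,r.x))-(x,y)+.5)*4-.5).round().astype(int); cv2.polylines(im,[q],True,(0,0,255),1)
    o.append(im)
cv2.imwrite("pics/ov.png",np.hstack(o))
E
python3 fit.py
```

```text
[ 5.88859994e+02 -1.12171875e+02 -3.46001668e-01]
[[[-1.2 -0.4]
  [-1.1  0.6]
  [ 1.3 -0.3]
  [-0.5 -0.4]
  [-0.8  1.7]
  [-1.   0. ]]

 [[-1.4 -0.9]
  [ 1.8 -0.2]
  [-0.1 -0.4]
  [-0.6 -0.7]
  [-0.2 -1.8]
  [ 0.8 -2. ]]]
bar centre [667.33249401  -4.37809418  64.70289916] [[665.19557298  -3.62750942  72.        ]]
tab [[594.93522862   7.88266043  84.        ]]
```

View pics/ov.png

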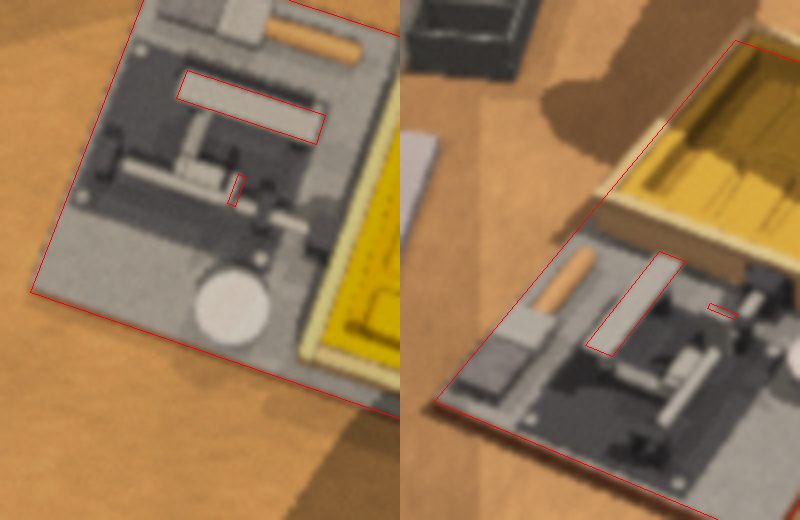

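The fit agrees with both views: the overlay lies on the bar, the tab and the board edges. I'll move above the place with the fingers about 70 mm apart (centres), then turn.

>>> play_rows(
  deltas="0 0 0 1.4 -1.2 0.1 0.12;0 0 0 2.8 -2.3 0.3 0.12;0 0 0 2.8 -2.3 0.3 0.12;0 0 0 2.8 -2.3 0.3 0.12;0 0 0 2.8 -2.3 0.3 0.12;0 0 0 2.8 -2.3 0.3 0.12;0 0 0 2.8 -2.3 0.3 0.12;0 0 0 2.8 -2.3 0.3 0.12;0 0 0 2.8 -2.3 0.3 0.12;0 0 0 2.8 -2.3 0.3 0.12;0 0 0 2.8 -2.3 0.3 0.12;0 0 0 2.8 -2.3 0.3 0.12;0 0 0 2.8 -2.3 0.3 0.12;0 0 0 2.8 -2.3 0.3 0.12;0 0 0 2.8 -2.3 0.3 0.12;0 0 0 2.8 -2.3 0.3 0.12;0 0 0 2.8 -2.3 0.3 0.12;0 0 0 2.8 -2.3 0.3 0.12;0 0 0 2.8 -2.3 0.3 0.12;0 0 0 2.8 -2.3 0.3 0.12",
)

```text
t: 1.77
tool_pos: [610.6, -41.2, 171.2]
tool_rot: [0.98, 0.198, -0.0, -0.0]
contact_force: [-0.1, -0.1, 0.4]
grip_width: 0.561
grasp_force: 0.0
```

>>> play_rows(
  deltas="0 0 -0.79 0 0 0 0.12;0 0 -0.79 0 0 0 0.12;0 0 -0.79 0 0 0 0.12;0 0 -0.79 0 0 0 0.12;0 0 -0.79 0 0 0 0.12;0 0 -0.79 0 0 0 0.12;0 0 -0.79 0 0 0 0.12;0 0 -0.79 0 0 0 0.12;0 0 -0.79 0 0 0 0.12;0 0 -0.79 0 0 0 0.12;0 0 0 0 0 0 0.12;0 0 0 0 0 0 0.12",
)

```text
t: 2.77
tool_pos: [610.1, -43.1, 171.3]
tool_rot: [0.819, 0.574, -0.0, -0.0]
contact_force: [0.5, -0.1, 0.2]
grip_width: 0.557
grasp_force: 0.0
```

```bash
cat > st.py <<'E'
from h import *
from scipy.spatial.transform import Rotation as R
p=np.load("pose.npy"); s=env.sense(); t=s["tool_pos"]; M=R.from_quat(s["tool_rot"]).as_matrix()
c,q=np.cos(p[2]),np.sin(p[2]); d=t[:2]-p[:2]
print("t",s["t"],"board xy",c*d[0]+q*d[1],-q*d[0]+c*d[1],"z",t[2],"yaw err deg",np.degrees(np.arctan2(M[1,1],M[0,1])-p[2]),"tilt",M[2].round(4),"w",s["grip_width"]*93,"F",s["contact_force"].round(1))
E
python3 st.py
```

```text
t 2.7667 board xy -3.4669785331518845 72.17852501476571 z 171.32170275028156 yaw err deg -0.144336390583583 tilt [ 0.e+00 -6.e-04 -1.e+00] w 51.84019054741369 F [ 0.5 -0.1  0.2]
```

>>> play_rows(
  deltas="0 0 0 0.8 0.1 2 0.12;0 0 0 0.8 0.1 2 0.12;0 0 0 0.7 0.15 2 0.12;0 0 0 0 0 0 0.12;0 0 0 0 0 0 0.12",
)

```text
t: 3.18
tool_pos: [620.7, -22.2, 110.9]
tool_rot: [0.818, 0.575, -0.001, -0.001]
contact_force: [-0.1, 0.6, -0.3]
grip_width: 0.56
grasp_force: 0.0
```

```bash
cat > look.py <<'E'
import sys
from h import *
import st
o=[]
for n in OFF:
    im=cv2.cvtColor(viewer.get_image(n),cv2.COLOR_RGB2BGR); x,y=OFF[n]; y+=0*(n=="top"); o.append(cv2.resize(im[y:y+130,x:x+100],None,fx=4,fy=4,interpolation=cv2.INTER_CUBIC))
cv2.imwrite(f"pics/{sys.argv[1]}.png",np.hstack(o))
E
python3 look.py l1
```

```text
t 3.1833 board xy -0.5662353658385584 95.48086796708031 z 110.88732327325465 yaw err deg -0.032066616759308775 tilt [-0.001  -0.0022 -1.    ] w 52.079349785744526 F [-0.1  0.6 -0.3]
```

View pics/l1.png

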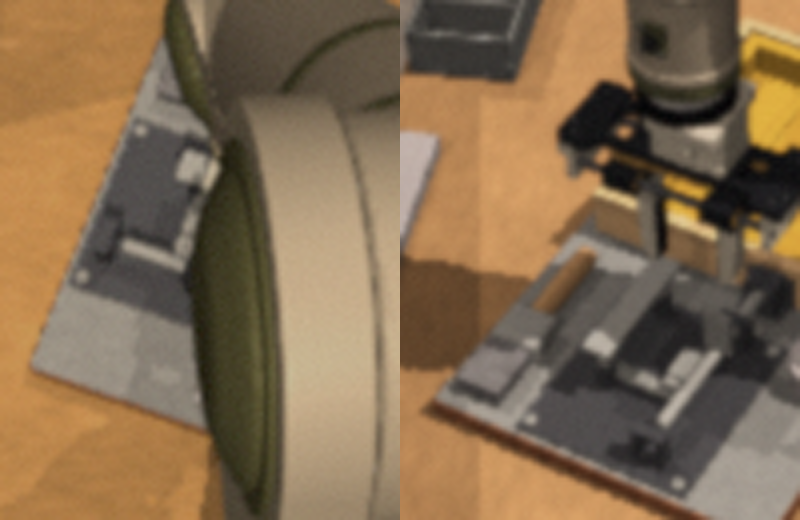

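The side view shows the fingertips at (652,252) over the bar and at (730,280) behind the tab. I'll descend and press.

>>> play_rows(
  deltas="0 0 0 0 0 0.8 0.12;0 0 0 0 0 0.8 0.12;0 0 0 0 0.05 0.6 0.12;0 0 0 0 0 0 0.12;0 0 0 0 0 0 0.12",
)

```text
t: 3.7
tool_pos: [621.5, -22.8, 89.1]
tool_rot: [0.818, 0.575, -0.0, -0.0]
contact_force: [0.6, -0.2, -0.5]
grip_width: 0.558
grasp_force: 0.0
```

>>> play_rows(
  deltas="0 0 0 0 0 0.4 0.12;0 0 0 0 0 0.3 0.12;0 0 0 0 0 0.3 0.12;0 0 0 0 0 0.2 0.12;0 0 0 0 0 0 0.12;0 0 0 0 0 0 0.12",
)

```text
t: 4.2
tool_pos: [622.1, -22.7, 77.8]
tool_rot: [0.818, 0.575, 0.0, 0.0]
contact_force: [0.4, -0.9, 5.4]
grip_width: 0.561
grasp_force: 2.4
```

```bash
python3 st.py
```

```text
t 4.2 board xy 0.8915731919744516 95.47033136054165 z 77.79943460583914 yaw err deg 0.016693421715640092 tilt [ 1.e-04  4.e-04 -1.e+00] w 52.1816743726341 F [ 0.4 -0.9  5.4]
```

>>> play_rows(
  deltas="0 0 0 0 0 0.2 0.12;0 0 0 0 0 0.2 0.12;0 0 0 0 0 0.1 0.12;0 0 0 0 0 0 0.12;0 0 0 0 0 0 0.12",
)

```text
t: 4.62
tool_pos: [622.2, -22.7, 74.9]
tool_rot: [0.818, 0.575, 0.001, 0.001]
contact_force: [-6.6, -0.4, 25.0]
grip_width: 0.555
grasp_force: 12.3
```

>>> play_rows(
  deltas="0 0 0 0 0 -0.1 0.12;0 0 0 0.2 0 0 0.12;0 0 0 0.4 0 0 0.12;0 0 0 0.4 0 0 0.12;0 0 0 0.4 0 0 0.12;0 0 0 0.3 0 0 0.12;0 0 0 0 0 0 0.12",
)

```text
t: 5.2
tool_pos: [627.5, -11.4, 75.1]
tool_rot: [0.819, 0.573, -0.002, 0.002]
contact_force: [-3.7, -11.6, 18.3]
grip_width: 0.561
grasp_force: 9.3
```

```bash
python3 st.py
```

```text
t 5.2 board xy 2.182029498509884 107.94366954648886 z 75.11355616963415 yaw err deg -0.21681059914964976 tilt [-0.005   0.0017 -1.    ] w 52.169418821318295 F [ -3.7 -11.6  18.3]
```

>>> play_rows(
  deltas="0 0 0 0.3 0 0 0.12;0 0 0 0.3 0 0 0.12;0 0 0 0.3 0 0 0.12;0 0 0 0 0 0 0.12",
)

```text
t: 5.53
tool_pos: [630.3, -3.8, 75.1]
tool_rot: [0.82, 0.573, -0.002, 0.002]
contact_force: [-4.6, -13.0, 19.9]
grip_width: 0.561
grasp_force: 10.2
```

```bash
python3 st.py
```

```text
t 5.5333 board xy 2.254635965987468 116.03551685922037 z 75.10448600976285 yaw err deg -0.249086908406183 tilt [-0.0061  0.0016 -1.    ] w 52.205192916946636 F [ -4.6 -13.   19.9]
```

It moves freely. I'll continue to the stop.

>>> play_rows(
  deltas="0 0 0 0.4 -0.05 0 0.12;0 0 0 0.4 -0.05 0 0.12;0 0 0 0.4 0 0 0.12;0 0 0 0.4 0 0 0.12;0 0 0 0.4 0 0 0.12;0 0 0 0.4 0 0 0.12;0 0 0 0.3 0 0 0.12;0 0 0 0.3 0 0 0.12;0 0 0 0.3 0 0 0.12;0 0 0 0 0 0 0.12",
)

```text
t: 6.37
tool_pos: [641.7, 28.2, 75.1]
tool_rot: [0.819, 0.573, -0.001, 0.003]
contact_force: [-0.8, -13.2, 16.3]
grip_width: 0.56
grasp_force: 8.7
```

```bash
python3 st.py
```

```text
t 6.3667 board xy 2.1492795607164794 149.96867126574637 z 75.10521911006722 yaw err deg -0.21999923642312097 tilt [-0.0046  0.0031 -1.    ] w 52.08742568751793 F [ -0.8 -13.2  16.3]
```

>>> play_rows(
  deltas="0 0 0 0.3 0 0 0.12;0 0 0 0.3 0 0 0.12;0 0 0 0 0 0 0.12;0 0 0 0 0 0 0.12",
)

```text
t: 6.7
tool_pos: [642.2, 29.5, 75.1]
tool_rot: [0.82, 0.573, -0.004, 0.004]
contact_force: [-5.5, -23.6, 21.9]
grip_width: 0.556
grasp_force: 17.2
```

```bash
python3 st.py
```

```text
t 6.7 board xy 2.141857563855524 151.37548833201896 z 75.1221869409243 yaw err deg -0.29749924024167734 tilt [-0.0103  0.0017 -0.9999] w 51.751146223287805 F [ -5.5 -23.6  21.9]
```

Force rose and motion stopped at 151.4 (expected 150.5), so the bolt is at its stop. I'll relax the push, then lift straight away.

>>> play_rows(
  deltas="0 0 0 -0.5 0 0 0.12;0 0 0 -0.3 0 0 0.12;0 0 0 -0.3 0 -0.4 0.12;0 0 0 -0.2 0 -0.8 0.12;0 0 0 0 0 -1.5 0.12;0 0 0 0 0 -2.5 0.12;0 0 0 0 0 -3 0.12;0 0 0 0 0 -3 0.12;0 0 0 -3 -3 -2 0.12;0 0 0 -3 -2 -2 0.12;0 0 0 -4 -1 0 0.12;0 0 0 -4 -1 0 0.12;0 0 0 -4 -1 0 0.12;0 0 0 -4 -1 0 0.12;0 0 0 -4 -1 0 0.12;0 0 0 -4 -1 0 0.12;0 0 0 -2 0 0 0.12;0 0 0 0 0 0 0.12",
)

```text
t: 8.2
tool_pos: [427.5, -239.4, 223.4]
tool_rot: [0.82, 0.572, -0.001, -0.0]
contact_force: [0.5, -0.6, -0.2]
grip_width: 0.559
grasp_force: 0.0
```

```bash
cat >> look.py <<'E'
p=np.load("pose.npy"); o2=[]
for n,im in zip(OFF,o):
    x,y=OFF[n]
    for v in ([(-47,158,84),(-23,158,84),(-23,164,84),(-47,164,84)],[(47,185,72),(23,185,72),(23,71,72),(47,71,72)]):
        q=((proj(n,b2w(v,p))-(x,y)+.5)*4-.5).round().astype(int); cv2.polylines(im,[q],True,(0,0,255),1)
cv2.imwrite(f"pics/{sys.argv[1]}.png",np.hstack(o))
E
python3 look.py l2
```

```text
t 8.2 board xy -108.65597303355078 -174.38763618271378 z 223.38574622634377 yaw err deg -0.3787198998831368 tilt [-0.0019 -0.0017 -1.    ] w 52.01620159576751 F [ 0.5 -0.6 -0.2]
```

View pics/l2.png

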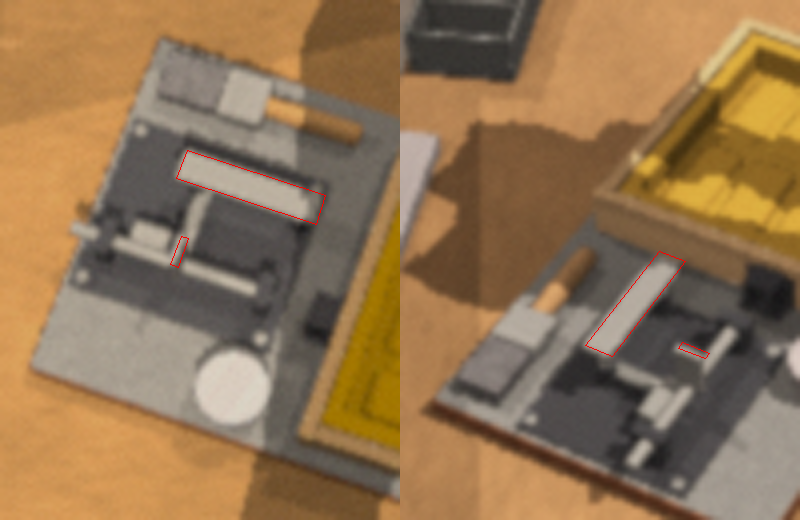

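The tab lies at the fully drawn position (top crop 180,252; side 693,350), the flange is beyond the catch arm, and the bar looks up. I'll check the bar's height by matching it against the first pictures.

```bash
python3 - <<'E'
from h import *
p=np.load("pose.npy")
for n in OFF:
    a=cv2.imread(f"pics/{n}0.png",0).astype(np.float32); b=cv2.cvtColor(viewer.get_image(n),cv2.COLOR_RGB2GRAY).astype(np.float32)
    q=proj(n,b2w([(47,185,72),(23,185,72),(23,71,72),(47,71,72)],p)); x0,y0=(q.min(0)-2).astype(int); x1,y1=(q.max(0)+3).astype(int)
    k=lambda i:cv2.resize(i,None,fx=4,fy=4,interpolation=cv2.INTER_CUBIC)
    t=k(a[y0:y1,x0:x1]); m=cv2.matchTemplate(k(b[y0-6:y1+6,x0-6:x1+6]),t,cv2.TM_CCOEFF_NORMED)
    _,v,_,l=cv2.minMaxLoc(m); d=proj(n,b2w([(35,128,64)],p))-proj(n,b2w([(35,128,72)],p))
    print(n,"shift px",np.array(l)/4-6,"score",v,"if down",d)
E
```

```text
top shift px [0. 0.] score 0.8927778005599976 if down [[0.04161078 0.84705895]]
side shift px [0.   0.25] score 0.7379531860351562 if down [[0.12284365 1.74194185]]
```

```bash
python3 -c "
from workcell import env
print(env.finish_job())"
```

```text
the job is handed in; nothing more can be done
None
```

The bolt is drawn to its stop (about 46 mm), the catch bar measures as back up in both cameras, the fingers are clear, and the job was handed in at about 8 s; the hand-in gave no verdict.

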